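# Set the chop saw's length stop and hold it for the rod

### The arm

A 7-joint arm with a two-finger parallel gripper is mounted at the origin on the work surface. World frame = base frame: x ahead of the robot, y to its left, z up, the work surface at z = 0. Lengths are in m, angles in rad, forces in N, time in s.
With the tool pointing down it reaches from about 0.425 to 0.925 m from the base axis. Payload 6.8 kg.
Tool frame: the origin (TCP) lies at the very end of the fingers, on their centre line; the grasp point (between the pads) lies 19 mm behind it (bot.grip_depth is the distance from the TCP to the grasp point, in m); z points along the fingers, y is the direction in which the jaws open and shut (so a half turn about z gives the same grasp; the last joint's range is limited). The gripper opens to 85 mm and grips with 20 to 120 N. Pads are 22 mm wide; open, the fingers measure 114 mm over their backs; the gripper's body (76 mm by 85 mm) begins 54 mm behind the grasp point. The pads swing forward as they close: fully open they stand 13 mm farther back than shut.
Start: joints at [1.233, 0.477, 0.022, 1.555, -0.011, 1.109, -0.083], TCP at [0.154, -0.657, 0.231] pointing down, gripper open.
Joint ranges: [-2.96, 2.96], [-0.34, 2.1], [-1.41, 1.46], [0.24, 2.44], [-1.37, 4.51], [0.17, 1.92], [-2.96, 2.96]. Speed limits (rad/s): [2.39, 2.39, 3.14, 3.14, 3.14, 3.14, 3.14].

### API

Orientations are given as a unit quaternion [w, x, y, z].
In Python, from station import bot gives the robot as it stands.
- The arm moves only by the tool step_arm, never from a script. Its argument "increments" is a list of rows, each a list of 7 numbers: the shift along the world's x, y, z in m, then the turn, a rotation vector about the world's x, y, z in degrees, then the gripper command: -1 is fully open, 1 is shut, values between are in proportion. In form: [[dx, dy, dz, rx, ry, rz, fingers], ...]. A call has 1 to 10 rows; each row is the pose to reach, as a shift and turn from the pose commanded when the call began; what a row does not reach only later rows make up. A row lasts 1/12 s, in which the tool goes at most 41.7 mm and 7.16 degrees, less where a joint would pass 70% of its speed; a pose out of reach is approached as far as the arm can. A call with a gripper value outside its range is refused whole. The fingers move at their own pace and stop on an object; "force" is the grip in N (left out, the last holds). Time passes only in rows, so rows that repeat a pose let the fingers close. It gives the time, the measured TCP pose, the force and the opening at its end, in the units of the state.
- bot.get_obs(): the state, without advancing time (a new reading comes with each control period).
- bot.read_camera(name): name is "scene" or "top"; returns a dict with "color" (384x512x3 uint8, red, green, blue), "intrinsics" (3x3 intrinsics, pixels), "extrinsics" (4x4, takes a point from camera to world coordinates). Camera axes: x right, y up, looking along -z (the intrinsics and any distortion apply to the point x, -y, -z); pixel columns grow to the right and rows downward; lengths in m; the calibration is good to about 2 mm. A picture is of the moment at which its call begins. There is no depth.
- bot.hand_in(): hands the job in, once; it reports no verdict.
Trained networks look in the newest picture that a camera, given by its name, has taken for a name from the list of things; names that differ only in an ending like _2 or _b are one class to them, and where a whole thing is asked for, a point or a joint stands for the part that bears it (a point fixed in the world has none). Each returns a list of dicts, best first, with "conf" (0 to 1); they miss things now and then, are a little off and sometimes report something else, mostly with a low value. They report only what shows in the picture. A call takes as long as a camera call.
- bot.recognise(thing, camera): "location" ([column, row] as shares, 0 to 1, of the picture: columns of its width, rows of its height, amid what is visible of it).
- bot.place_of(thing, camera): "location" ([column, row] as shares, 0 to 1, of the picture: columns of its width, rows of its height: a listed point, or the origin of a listed thing).
The state is a dict: "t": time; "q": joint angles; "joint_vel": joint speeds; "joint_torque": joint torques, N m; "eef_pos": TCP position; "tool_rot": TCP orientation; "contact_force": force on the tool from outside, world axes, zero at the start; "torque": the same for the moment, N m; "gripper_width": opening from 0.0 (shut) to 1.0 (fully open).
Only numpy, scipy, OpenCV 4.12 (cv2) and the standard library are available. Lean on these libraries where they do the work, as an engineer would, in place of code of your own. Each camera call takes 0.05 s, during which the arm holds its last target.

### The job

Set the chop saw's length stop for the next rod: turn the stop by its black wing until the white line on its collar meets the white line on the round plate under it, so that the paddle stands square across the rod's line. Then take the orange grip, squeeze its lock button to free the arm, draw the arm out until the red line on its scale is at the mouth of the channel, and stay there: finish still holding the grip with the button squeezed in, so that I can feed the rod up to the stop before it is locked. Leave the other things on the bench where they are.

Things in the scene. Friction and masses are not known exactly. Their poses are not given: they have to be found in the camera images.
- saw: The small bench chop saw, fixed to the bench: grey base, green head, 200 mm tall. Origin at bench level, under the rod line, in the disc's plane. Its -y axis is the way the stop arm draws out; its +x points from the arm to the rod line, away from the robot. It is placed anew each time, its axes turned up to 0.2 rad from the world's.
- wing (a point): Middle of the black wing grip on top of the stop, on the stop's vertical turning axis, 107 mm above the bench: an upright slab 44 mm long (this frame's x), 12 thick (y), 24 high, free to be pinched from above. The frame turns with the stop: +x is the way the paddle points, a steel bar under the wing, 72 mm long from the axis, 57 to 77 mm above the bench. It rides on the arm's end.
- stop_paddle (a joint): Angle of the stop, rad: 0 when the white line on its collar meets the white line on the black plate, the paddle pointing along the saw's +x; positive is clockwise from above (paddle swung outwards, away from the saw). Range -0.4 to 1.9, starts at 0.7 to 1.4. Turns with a drag of 0.1 N m and stays where left.
- grip (a point): Middle of the orange grip on the arm, at button height, 64 mm above the bench; grip 42 mm along the arm, its top 82 mm up. The black lock button, 26 x 26 mm, is in its side towards the saw's -x (robot's side), its face 23 mm from here; the far side is 18 mm from here. Fingers closing along the saw's x squeeze it: 41 mm wide at rest, 36 fully in. It is 80 mm nearer the saw than the wing.
- lock_button (a joint): How far the lock button is pressed in, m: 0.005 fully in. Sprung: 8 N to start, 10.5 N fully in. At rest (0, or up to 0.0025 if its pawl sits on a tooth) it locks the arm to the channel's 6 mm rack, with up to 6 mm of play; pressed in past 0.003, the arm slides freely (drag about 1 N); let go, it locks again.
- stop_bar (a joint): How far the stop arm is drawn out of its channel, m: 0 fully in, 0.12 fully out, growing along the saw's -y. At 0.085 the middle of the red line is exactly at the channel's mouth. Starts at 0 to 0.025.
- red_line (a point): Middle of the red line (3 mm wide, right across) on the white scale on top of the steel arm; it rides with the arm, and is seen through the open top of the channel until it comes out. Its frame has the saw's axes.
- mouth (a point): The mouth of the aluminium channel: middle of its outer end, on top of the arm, at the end face of the black collar with two white index lines. Fixed to the saw.
- bit_bowl: steel bowl, 160 mm across, 46 mm high, full of drill bits and a spanner; origin under its centre. A bystander.
- bur_block: dark wooden block 75 x 130 x 32 mm set with upright burs and small wheels, 75 mm high in all; origin under its centre. A bystander beside the stop arm, on the robot's side.
- wax_block: cream wax block 46 x 95 x 38 mm; origin under its centre. A bystander near the stop arm, on the far side.
- wrench: steel wrench 160 mm long, lying; a bystander near the far side of the stop arm.
- hammer: hammer 250 mm long, lying along its x axis; a bystander.
- paste_jar: small jar with a black cap, 60 mm across, 75 mm high; origin under its centre. A bystander.
- sanding_block: cork sanding block 100 x 50 x 28 mm; origin under its centre. A bystander.

How it is judged:
By the outcome, as a careful person would: the job done as asked, in the order asked, and still so for the second after the job is handed in, while the arm keeps its last pose, push and grip.
It also fails if it takes over 51 s, if anything falls off the work surface, if the arm or the gripper's body presses on something with over 40 N, if the wrist force passes 120 N, or if a joint passes its speed limit or range.

## Working session

There is one attempt and no reset: what is moved stays moved. The work goes in short steps, Python scripts to look and compute and a tool call to move; the robot and the scene stay as the last step left them, time stands still between calls to the robot, and variables do not carry over. Pictures are saved under pics/ and viewed, and the job is handed in when it is done.

Besides the shell and the picture viewer there is one more tool, called after "Emit:" in YAML: its name, and indented under it one key for each argument. step_arm: Moves the arm, as the interface text tells. Its arguments: {"type":"object","properties":{"increments":{"type":"array","items":{"type":"array","items":{"type":"number"}}},"force":{"type":"number"}},"required":["increments"]}

```bash
ls; mkdir -p pics
cat > h.py <<'E'
import numpy as np, cv2
from station import bot
def ray(c,px):
    K=np.array(c["intrinsics"]);T=np.array(c["extrinsics"])
    d=np.array([(px[0]-K[0,2])/K[0,0],-(px[1]-K[1,2])/K[1,1],-1.]);d=T[:3,:3]@d
    return T[:3,3],d/np.linalg.norm(d)
def atz(c,px,z):
    o,d=ray(c,px);return o+d*(z-o[2])/d[2]
def proj(c,p):
    K=np.array(c["intrinsics"]);T=np.array(c["extrinsics"])
    q=T[:3,:3].T@(np.array(p)-T[:3,3]);return np.array([K[0,0]*q[0]/-q[2]+K[0,2],K[1,1]*-q[1]/-q[2]+K[1,2]])
def tri(c1,p1,c2,p2):
    o1,d1=ray(c1,p1);o2,d2=ray(c2,p2)
    A=np.stack([d1,-d2],1);s=np.linalg.lstsq(A,o2-o1,rcond=None)[0]
    a=o1+s[0]*d1;b=o2+s[1]*d2;return (a+b)/2,np.linalg.norm(a-b)
def save(c,name,crop=None,k=1):
    im=c["color"][:,:,::-1]
    if crop: im=im[crop[1]:crop[3],crop[0]:crop[2]]
    if k!=1: im=cv2.resize(im,None,fx=k,fy=k,interpolation=cv2.INTER_CUBIC)
    cv2.imwrite("pics/"+name,im)
E
python3 - <<'E'
from h import *
np.set_printoptions(precision=4,suppress=True)
C={n:bot.read_camera(n) for n in("scene","top")}
Z=dict(wing=.107,grip=.064,red_line=None,mouth=None,saw=0,bit_bowl=0,bur_block=0,wax_block=0,wrench=0)
for n in C:
    save(C[n],n+"0.png"); print(n,C[n]["extrinsics"],C[n]["intrinsics"])
for t,z in Z.items():
    P={}
    for n in C:
        r=bot.place_of(t,n)
        for x in r[:2]:
            px=np.array(x["location"])*[512,384]; print(t,n,round(x["conf"],2),px, atz(C[n],px,z) if z is not None else "")
        if r:P[n]=np.array(r[0]["location"])*[512,384]
    if len(P)==2: print("   tri",*tri(C["scene"],P["scene"],C["top"],P["top"]))
print(bot.get_obs())
E
```

```text
pics
scene [[ 0.0609 -0.7229  0.6883  1.4069]
 [ 0.998   0.0568 -0.0286 -0.1211]
 [-0.0185  0.6887  0.7249  0.9893]
 [ 0.      0.      0.      1.    ]] [[362.6576   0.     253.242 ]
 [  0.     362.6576 187.1345]
 [  0.       0.       1.    ]]
top [[-0.0009  0.9886 -0.1508  0.4055]
 [-1.     -0.0008  0.0008 -0.0834]
 [ 0.0007  0.1508  0.9886  1.2303]
 [ 0.      0.      0.      1.    ]] [[352.6468   0.     255.8973]
 [  0.     352.6468 192.7965]
 [  0.       0.       1.    ]]
wing scene 0.76 [270.6944 172.1856] [ 0.502  -0.0212  0.107 ]
wing top 0.56 [237.6192 217.8816] [ 0.4961 -0.026   0.107 ]
   tri [ 0.4966 -0.0232  0.1018] 0.005163345874356433
grip scene 0.67 [292.608  181.4016] [0.5111 0.057  0.064 ]
grip top 0.71 [214.2208 214.1184] [0.5121 0.0538 0.064 ]
   tri [0.5121 0.0553 0.065 ] 0.003113639563099131
red_line scene 0.61 [331.6224 189.0048] 
red_line top 0.67 [174.592  213.0816] 
   tri [0.52   0.1982 0.0215] 0.006060850001529368
mouth scene 0.97 [307.3024 186.816 ] 
mouth scene 0.64 [178.1248 193.8048] 
mouth top 0.83 [195.1232 211.8144] 
   tri [0.5214 0.1154 0.043 ] 0.010
[... 717 characters left out ...]
514855959972
wrench scene 0.55 [328.4992 226.7904] [ 0.6727  0.1613 -0.    ]
wrench top 0.59 [189.2864 171.8016] [0.669  0.1527 0.    ]
   tri [ 0.6704  0.1578 -0.0035] 0.008722958867741422
{'t': 1.0, 'q': array([ 1.2329,  0.477 ,  0.0224,  1.5554, -0.0115,  1.1093, -0.0831]), 'joint_vel': array([ 0.0002,  0.0012, -0.0002,  0.002 ,  0.0008,  0.0004,  0.0008]), 'joint_torque': array([ -0.0007, -59.6327,   1.6061, -28.1549,   0.0125,   0.0012,
         0.    ]), 'eef_pos': array([ 0.1538, -0.6573,  0.2313]), 'tool_rot': array([0.    , 0.9934, 0.1147, 0.    ]), 'contact_force': array([ 0.7988, -0.2717,  0.588 ]), 'torque': array([-0.0221,  0.0057, -0.0296]), 'gripper_width': 0.9960327301729951}
```

Run:
```python
import cv2
for n,(x0,y0,x1,y1) in dict(scene=(230,130,430,280),top=(120,150,280,270)).items():
    im=cv2.imread(f"pics/{n}0.png")
    cv2.imwrite(f"pics/{n}0z.png",cv2.resize(im[y0:y1,x0:x1],(800,600),interpolation=cv2.INTER_CUBIC))
```

```text
(no output)
```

View pics/scene0.png

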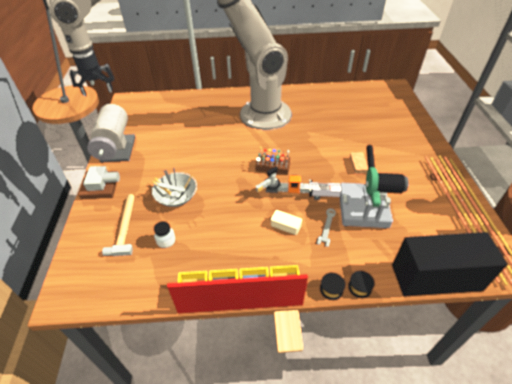

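View pics/top0.png

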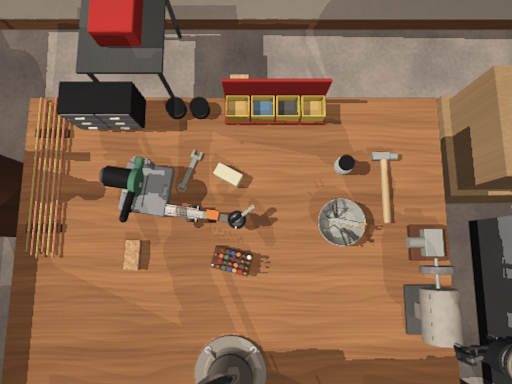

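View pics/scene0z.png

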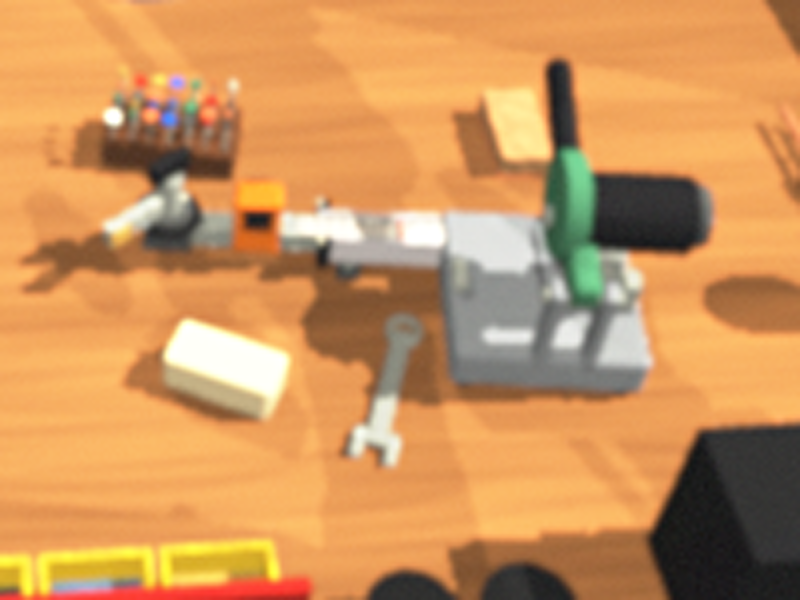

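View pics/top0z.png

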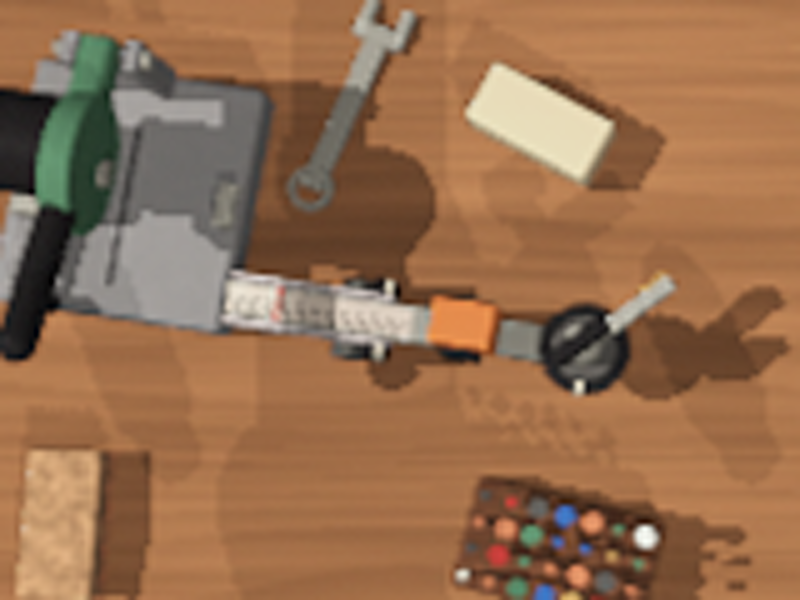

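The wing, with the paddle swung out about 0.75 rad, is at (585,347) in the top crop, the orange grip is at (465,325), and the mouth is near (345,315). Next I'll refine the saw's yaw.

```bash
cat > meas.py <<'E'
from h import *
from scipy.optimize import least_squares
np.set_printoptions(precision=4,suppress=True)
def shots(n=4):
    L=[];F={"scene":[],"top":[]};C={}
    for i in range(n):
        for cam in("scene","top"):
            c=bot.read_camera(cam);C[cam]=c;F[cam].append(c["color"].astype(float))
            for t in("wing","grip","mouth","red_line"):
                r=bot.place_of(t,cam)
                if r and r[0]["conf"]>.3: L.append((t,cam,np.array(r[0]["location"])*[512,384],r[0]["conf"]))
    for cam in C: C[cam]["color"]=np.mean(F[cam],0).round().astype(np.uint8)
    return C,L
E
python3 - <<'E'
from meas import *
C,L=shots(4)
import pickle;pickle.dump((C,L),open("s0.pkl","wb"))
for k in sorted({l[:2] for l in L}):
    a=np.array([l[2] for l in L if l[:2]==k]);print(k,len(a),a.mean(0),a.std(0))
def pts(p):
    x,y,th,h,s,d=p
    u=np.array([np.sin(th),-np.cos(th)])
    f=lambda t,z:np.array([x+u[0]*t,y+u[1]*t,z])
    return dict(wing=f(d+s,.107),grip=f(d+s-.08,.064),mouth=f(0,h),red_line=f(s-.085,h))
def res(p):
    P=pts(p);return np.concatenate([proj(C[c],P[t])-px for t,c,px,_ in L])
r=least_squares(res,[.52,.115,-.14,.05,.01,.13],loss="soft_l1",f_scale=1)
print(r.x,r.cost);P=pts(r.x);print(P)
for k in sorted({l[:2] for l in L}):
    print(k,np.mean([proj(C[k[1]],P[k[0]])-l[2] for l in L if l[:2]==k],0))
for t,c,z in[("top","top",8)]:
    save(C["top"],"top1z.png",(180,190,260,240),10)
save(C["scene"],"scene1z.png",(250,160,350,210),8)
print(bot.get_obs()["t"])
E
```

```text
('grip', 'scene') 4 [292.1728 181.9296] [1.1091 0.3296]
('grip', 'top') 4 [213.7088 216.3456] [1.3885 0.9042]
('mouth', 'scene') 4 [306.6368 184.9536] [1.077  0.5548]
('mouth', 'top') 4 [196.2112 212.0352] [1.0705 0.8211]
('red_line', 'scene') 4 [331.1744 189.0816] [1.3897 1.7007]
('red_line', 'top') 4 [175.9616 210.9312] [1.2909 1.7549]
('wing', 'scene') 4 [271.2064 170.8512] [1.7321 0.7155]
('wing', 'top') 4 [237.7728 216.9504] [0.5849 1.3156]
[ 0.5179  0.1131 -0.1495  0.0428  0.0074  0.1314] 45.91488027406327
{'wing': array([ 0.4972, -0.0242,  0.107 ]), 'grip': array([0.5092, 0.0549, 0.064 ]), 'mouth': array([0.5179, 0.1131, 0.0428]), 'red_line': array([0.5295, 0.1898, 0.0428])}
('grip', 'scene') [-0.2199 -0.8785]
('grip', 'top') [ 0.1567 -1.3505]
('mouth', 'scene') [1.3664 1.0499]
('mouth', 'top') [1.2234 0.9435]
('red_line', 'scene') [-1.3516 -1.9673]
('red_line', 'top') [-1.1396 -1.342 ]
('wing', 'scene') [-1.4902  0.4341]
('wing', 'top') [-0.7351  0.5597]
3.0
```

View pics/top1z.png

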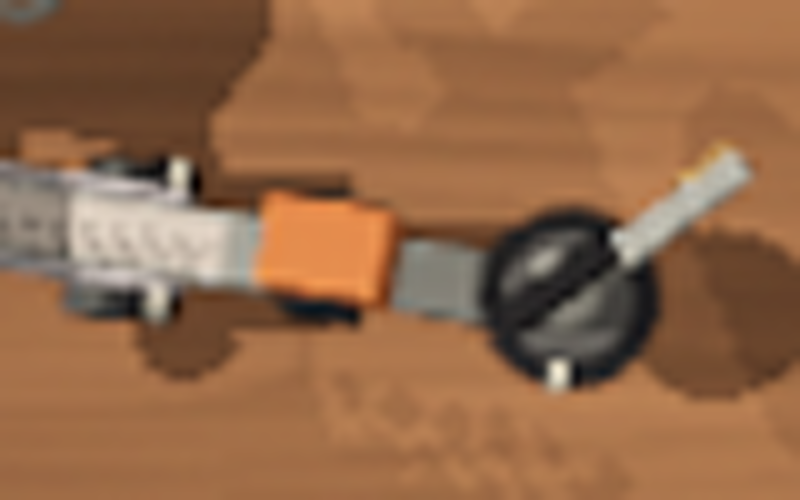

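View pics/scene1z.png

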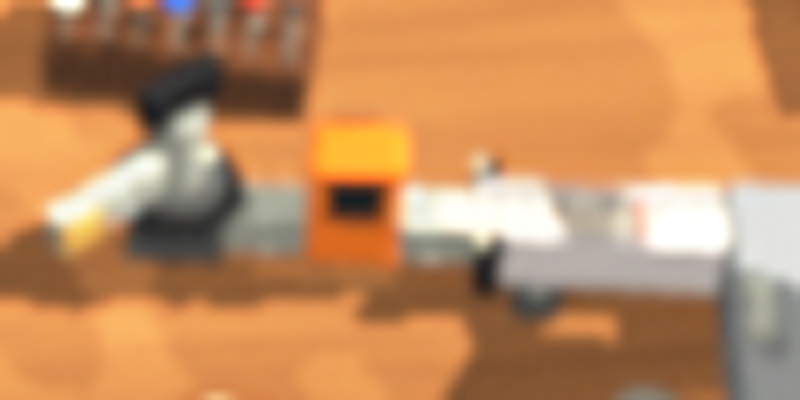

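Run:
```python
from meas import *
import pickle;C,L=pickle.load(open("s0.pkl","rb"))
c=C["top"];im=c["color"].astype(int)
lab=cv2.cvtColor(c["color"],cv2.COLOR_RGB2LAB).astype(float)
# saturation: wood is saturated; metal/white grey
chroma=np.hypot(lab[:,:,1]-128,lab[:,:,2]-128)
for x in list(range(164,207,2))+list(range(220,230)):
    col=chroma[200:228,x]
    print(x," ".join("%2d"%v for v in col))
```

```text
164  2  2  2  2  2  1  2  2  1  1  1  3  4  4  3  1  0 31 36 35 36 34 35 36 36 36 36 36
166  1  1  2  1  4  4  9  9  8  9  9  9  7  4  4  7 19 34 35 36 35 36 35 35 36 36 36 37
168  1  1  2  4  6  5  6  8  8  8  8  9  8  5  3  8 26 35 34 35 35 36 35 35 36 36 37 37
170 21 24 25 26 19  4  5  9  9  9  9  8  8  6  3  7 26 34 36 36 35 35 35 35 36 36 36 36
172 23 24 24 26 26  4  3  9  9  9  9  8  9  8  4  5 14 33 34 34 34 34 34 34 33 34 34 34
174 22 24 25 26 26  7  5  7  8  8  9 12 18 20  7  4  9 34 34 34 33 33 34 34 34 34 35 34
176 22 24 24 26 25 14  4 21 33 19 16 16 12 11  7  3  6 33 34 34 34 33 34 34 34 34 35 34
178 23 24 25 24 24 23  4  3  8  9  9  9  9  9  7  3  5 28 34 34 34 34 34 34 34 34 34 34
180 23 23 24 24 24 25  6  4  7  8  8  8  7  8  6  3  4 29 35 34 34 34 35 34 34 35 35 33
182 22 24 24 31 32 34 16  5  6  8  8  8  7  8  7  3  2 20 34 34 35 34 35 35 34 35 34 33
184 23 24 23 32 34 35 25  5  3  8  9  9  8  9  8  5  2 12 32 35 35 34 35 35 34 35 34 34
186 23 24 23 32 33 34 35  9  4  6  8  8  8  8  7  5  3  3 15 14 12 26 34 34 35 35 35 34
188 23 24 24 22 32 30 29  5  4  7  9  9  9  
[... 1015 characters left out ...]
 35 34 34 33 33 33 34 35 34 34 34 34 30 25  6  6  6  5  6  6  5 14 34 35 36 36 35 35
223 34 33 33 34 32 33 34 35 34 34 34 34 29 26  9  6  6  6  6  6  6  7 32 36 35 35 35 35
224 32 33 33 34 32 32 34 35 35 34 34 34 28 26 10  7  6  6  6  5  6  7 30 36 35 36 35 35
225 32 33 34 34 32 33 34 35 35 34 34 34 28 26 11  6  7  6  6  6  6  6 28 36 35 36 36 35
226 32 33 34 34 33 33 33 35 35 34 34 34 29 26 14  6  6  6  6  6  5  5 21 35 35 35 35 35
227 31 33 34 34 33 33 33 34 35 34 34 34 29 25 21  6  5  5  5  4  4  5 14 35 35 36 36 35
228 32 33 34 34 33 33 33 35 34 35 34 34 29 26 21  5  3  2  2  1  1  2  8 28 30 35 36 35
229 32 33 34 34 32 33 34 35 35 34 34 34 29 21 11  1  1  0  0  1  0  0  1 11 12 28 35 36
```

Run:
```python
from meas import *
import pickle;C,L=pickle.load(open("s0.pkl","rb"))
c=C["top"]
f=lambda u,v,z:atz(c,(180+(u+.5)/10-.5,190+(v+.5)/10-.5),z)
w=f(560,283,.119);print("wing",w)
w2=f(570,297,.045);print("plate centre",w2)
t=f(742,165,.077);b=f(617,250,.077);print("tip",t,b)
d=t[:2]-w[:2];print(np.hypot(*d),np.arctan2(d[1],d[0]))
d=t[:2]-b[:2];print(np.arctan2(d[1],d[0]))
a,b=f(505,325,.119),f(607,242,.119);d=b-a;print("slab",np.hypot(*d[:2]),np.arctan2(d[1],d[0]))
print("arm",[f(u,v,.045) for u,v in((225,255),(445,278))], "tabs",f(180,175,.045),f(157,300,.045))
g=[f(*p,.082) for p in((272,190),(398,208),(388,305),(255,285))];print("grip",np.mean(g,0));print(np.array(g))
c=C["scene"]
f=lambda u,v,z:atz(c,(250+(u+.5)/8-.5,160+(v+.5)/8-.5),z)
print("scene wing top",f(180,82,.119), "grip top",f(362,152,.082))
```

```text
wing [ 0.4952 -0.0201  0.119 ]
plate centre [ 0.4965 -0.0193  0.045 ]
tip [ 0.5374 -0.0773  0.077 ] [ 0.5094 -0.0363  0.077 ]
0.071046706074434 -0.935172165976518
-0.971524066962446
slab 0.04130105775041674 -0.884738524714993
arm [array([0.5107, 0.097 , 0.045 ]), array([0.5029, 0.0228, 0.045 ])] tabs [0.5378 0.1128 0.045 ] [0.4956 0.1195 0.045 ]
grip [0.51   0.0577 0.082 ]
[[0.5287 0.0764 0.082 ]
 [0.5228 0.0351 0.082 ]
 [0.4911 0.0379 0.082 ]
 [0.4976 0.0814 0.082 ]]
scene wing top [ 0.503  -0.0167  0.119 ] grip top [0.5152 0.0632 0.082 ]
```

Emit:
step_arm:
  increments:
    - [0.019,0.035,0,0,0,6.3,-1]
    - [0.038,0.07,0,0,0,12.6,-1]
    - [0.057,0.106,0,0,0,18.9,-1]
    - [0.076,0.141,0,0,0,25.2,-1]
    - [0.095,0.177,0,0,0,31.5,-1]
    - [0.114,0.212,0,0,0,37.8,-1]
    - [0.133,0.248,0,0,0,44.1,-1]
    - [0.152,0.283,0,0,0,50.4,-1]
    - [0.171,0.318,0,0,0,56.7,-1]
    - [0.19,0.354,0,0,0,63,-1]

```text
t: 3.83
eef_pos: [0.3443, -0.3017, 0.2317]
tool_rot: [0.001, 0.786, 0.619, -0.0]
contact_force: [0.7, -1.0, 0.2]
gripper_width: 1.003
```

Emit:
step_arm:
  increments:
    - [0.019,0.035,0,0,0,6.3,-1]
    - [0.038,0.07,0,0,0,12.6,-1]
    - [0.057,0.106,0,0,0,18.9,-1]
    - [0.076,0.141,0,0,0,25.2,-1]
    - [0.095,0.177,-0.01,0,0,31.5,-1]
    - [0.114,0.212,-0.02,0,0,37.8,-1]
    - [0.133,0.248,-0.03,0,0,44.1,-1]
    - [0.153,0.283,-0.04,0,0,50.5,-1]
    - [0.153,0.283,-0.04,0,0,50.5,-1]
    - [0.153,0.283,-0.04,0,0,50.5,-1]

```text
t: 4.67
eef_pos: [0.4972, -0.0176, 0.1909]
tool_rot: [-0.001, 0.447, 0.895, 0.001]
contact_force: [1.2, 0.3, -0.2]
gripper_width: 1.001
```

```bash
cat > st.py <<'E'
from meas import *
def jaw():
    o=bot.get_obs();from scipy.spatial.transform import Rotation as R
    q=o["tool_rot"];m=R.from_quat([q[1],q[2],q[3],q[0]]).as_matrix()
    print("t",o["t"],"pos",o["eef_pos"],"jaw",np.arctan2(m[1,1],m[0,1]),"z",m[:,2],"F",o["contact_force"],"M",o["torque"],"w",o["gripper_width"]*85,"q7",o["q"][6])
E
python3 -c "
from st import *
jaw()
c=bot.read_camera('scene');save(c,'s2.png',(220,100,380,220),5)
c=bot.read_camera('top');save(c,'t2.png',(160,150,320,270),5)"
```

```text
t 4.6667 pos [ 0.4972 -0.0176  0.1909] jaw 0.6446321916510801 z [-0.0007  0.0017 -1.    ] F [ 1.2466  0.2722 -0.239 ] M [-0.0329 -0.0423  0.0881] w 85.05082674200435 q7 0.33360331950292627
```

View pics/s2.png

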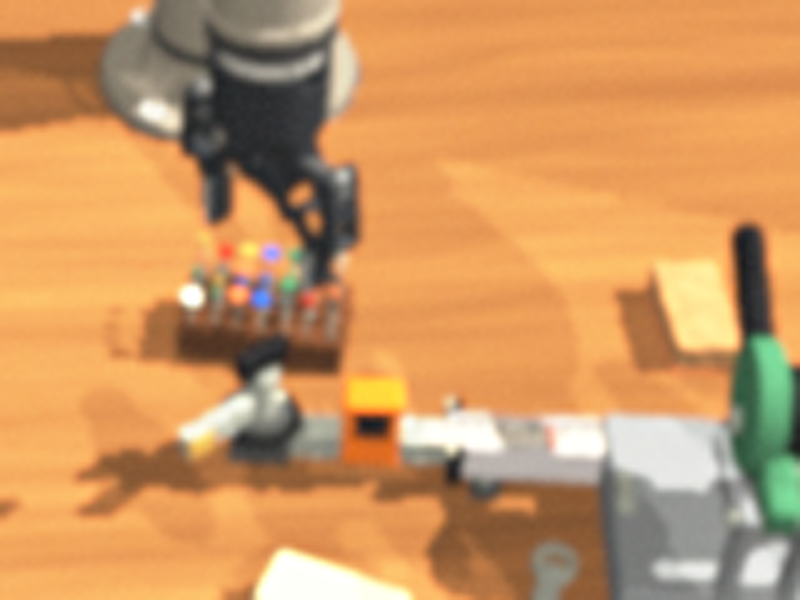

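View pics/t2.png

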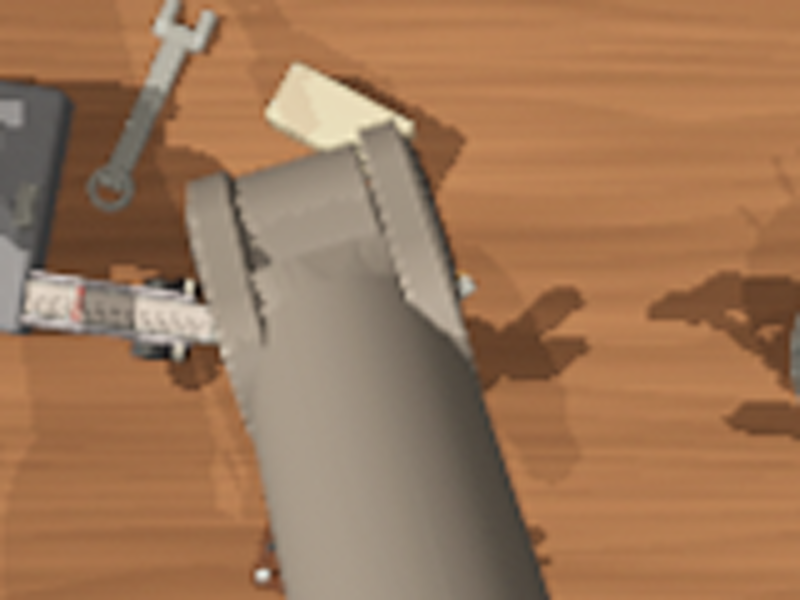

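Emit:
step_arm:
  increments:
    - [0,-0.001,-0.03,0,0,0,-1]
    - [0,-0.002,-0.06,0,0,0,-1]
    - [0,-0.002,-0.08,0,0,0,-1]
    - [0,-0.002,-0.094,0,0,0,-1]
    - [0,-0.002,-0.094,0,0,0,-1]

```text
t: 5.18
eef_pos: [0.4943, -0.0246, 0.0951]
tool_rot: [-0.002, 0.45, 0.893, -0.002]
contact_force: [-0.9, -0.4, -0.4]
gripper_width: 0.998
```

```bash
python3 -c "
from st import *
jaw()
c=bot.read_camera('scene');save(c,'s3.png',(240,130,340,205),8)"
```

```text
t 5.1833 pos [ 0.4943 -0.0246  0.0951] jaw 0.6363188823499568 z [-0.0048 -0.001  -1.    ] F [-0.8731 -0.3835 -0.3735] M [-0.0007  0.0399 -0.0044] w 84.82080997722773 q7 0.2183250398329745
```

View pics/s3.png

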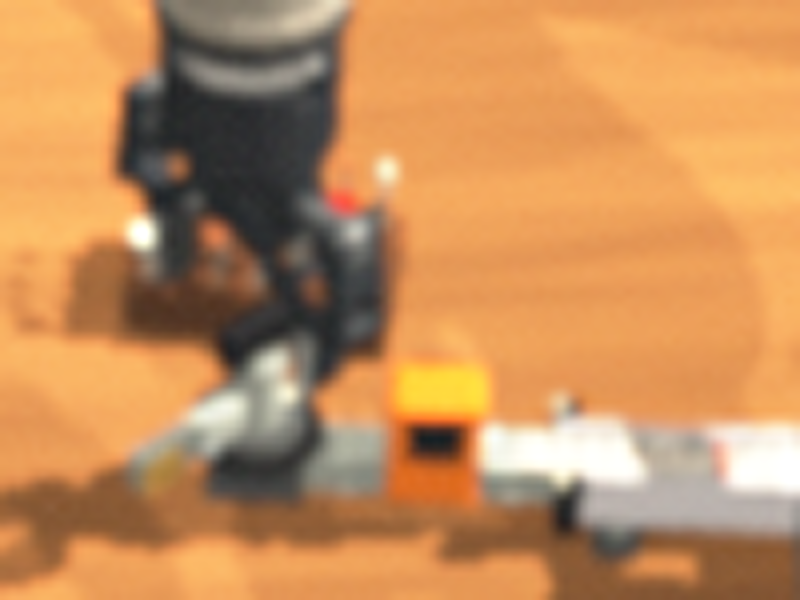

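Emit:
step_arm:
  increments:
    - [0,0,0,0,0,0,-1]
    - [0,0,0,0,0,0,-1]

```text
t: 5.4
eef_pos: [0.4976, -0.023, 0.0987]
tool_rot: [0.001, 0.449, 0.893, 0.0]
contact_force: [-0.1, 0.1, 0.3]
gripper_width: 1.0
```

```bash
python3 -c "
from st import *
jaw()
c=bot.read_camera('scene')
for p in ([.4965,-.020,.119],[.4965,-.020,.107],[.509,.059,.082]):
  q=proj(c,p);print(p,q,(q-[240,130]+.5)*8-.5)
"
```

```text
t 5.4 pos [ 0.4976 -0.023   0.0987] jaw 0.6384293919767083 z [ 0.0023 -0.0006 -1.    ] F [-0.1242  0.0608  0.2514] M [0.0127 0.0459 0.0172] w 85.01519778756871 q7 0.21940158940287413
[0.4965, -0.02, 0.119] [270.9393 168.5836] [251.0141 312.169 ]
[0.4965, -0.02, 0.107] [270.8812 171.0724] [250.5499 332.0791]
[0.509, 0.059, 0.082] [293.3885 177.3821] [430.6082 382.5572]
```

Emit:
step_arm:
  increments:
    - [0.001,0.004,-0.001,0,0,0,-1]
    - [0.001,0.004,-0.001,0,0,0,0.3]
    - [0.001,0.004,-0.001,0,0,0,0.6]
    - [0.001,0.004,-0.001,0,0,0,1]
    - [0.001,0.004,-0.001,0,0,0,1]
    - [0.001,0.004,-0.001,0,0,0,1]
    - [0.001,0.004,-0.001,0,0,0,1]
  force: 25

```text
t: 6.03
eef_pos: [0.4972, -0.0186, 0.0963]
tool_rot: [-0.0, 0.449, 0.894, -0.001]
contact_force: [-16.9, -5.1, 13.5]
gripper_width: 0.146
```

```bash
python3 -c "
from st import *
jaw()
c=bot.read_camera('scene');save(c,'s4.png',(240,130,340,205),8)"
```

```text
t 6.0333 pos [ 0.4972 -0.0186  0.0963] jaw 0.6396528295963144 z [-0.0014 -0.0007 -1.    ] F [-16.9446  -5.0554  13.5436] M [-0.7796  3.581  -0.1151] w 12.429420494657448 q7 0.2091985498902035
```

View pics/s4.png

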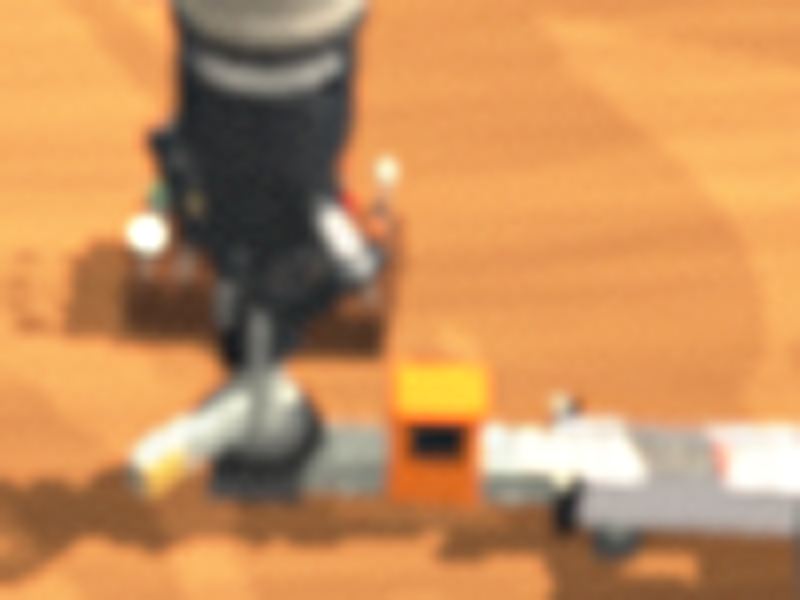

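Emit:
step_arm:
  increments:
    - [-0.001,-0.0005,0.001,0,0,3,1]
    - [-0.0015,-0.0005,0.0015,0,0,8,1]
    - [-0.0015,-0.0005,0.0015,0,0,13,1]
    - [-0.0015,-0.0005,0.0015,0,0,18,1]
    - [-0.0015,-0.0005,0.0015,0,0,23,1]
    - [-0.0015,-0.0005,0.0015,0,0,28,1]
    - [-0.0015,-0.0005,0.0015,0,0,33,1]
    - [-0.0015,-0.0005,0.0015,0,0,38,1]
    - [-0.0015,-0.0005,0.0015,0,0,42,1]
    - [-0.0015,-0.0005,0.0015,0,0,42,1]

```text
t: 6.92
eef_pos: [0.497, -0.0179, 0.0967]
tool_rot: [0.001, 0.097, 0.995, 0.002]
contact_force: [7.7, 3.2, -17.4]
gripper_width: 0.136
```

```bash
python3 -c "
from st import *
jaw()
c=bot.read_camera('scene');save(c,'s5.png',(240,130,340,205),8)
c=bot.read_camera('top');save(c,'t5.png',(160,150,320,270),5)"
```

```text
t 6.9167 pos [ 0.497  -0.0179  0.0967] jaw 1.377066350972783 z [ 0.0014  0.0031 -1.    ] F [  7.6605   3.2494 -17.4404] M [ 0.5546 -1.6052  0.1255] w 11.553221085241356 q7 0.8485354617578557
```

View pics/s5.png

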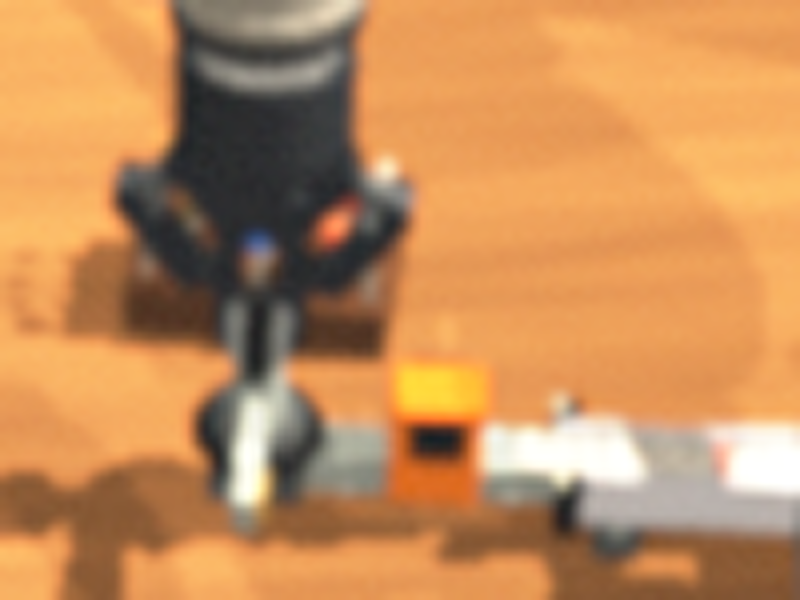

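View pics/t5.png

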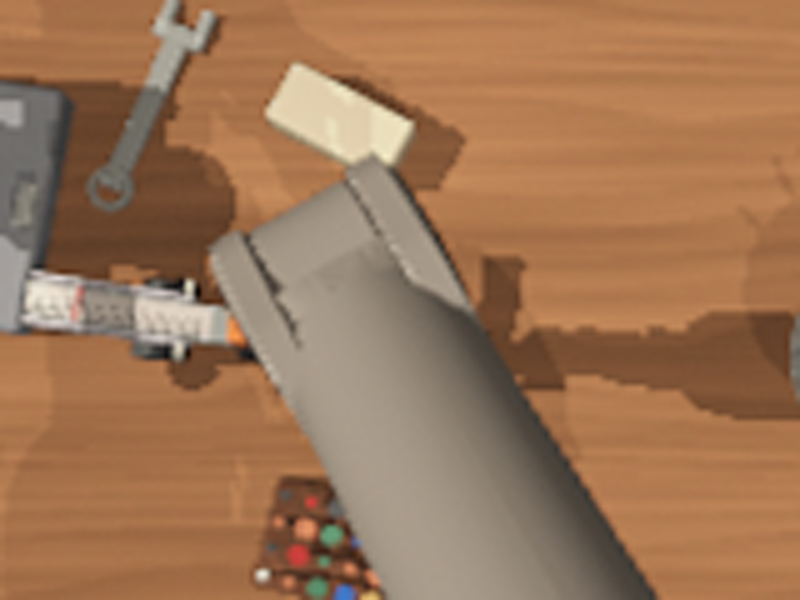

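Emit:
step_arm:
  increments:
    - [0.0005,0,-0.001,0,0,1.3,1]
    - [0.0005,0,-0.001,0,0,2.6,1]
    - [0.0005,0,-0.001,0,0,2.6,1]
    - [0.0005,0,-0.001,0,0,2.6,1]

```text
t: 7.35
eef_pos: [0.497, -0.0179, 0.0966]
tool_rot: [0.0, 0.076, 0.997, 0.001]
contact_force: [4.2, 4.5, -8.4]
gripper_width: 0.13
```

```bash
python3 -c "
from st import *
jaw()"
```

```text
t 7.35 pos [ 0.497  -0.0179  0.0966] jaw 1.419334413229203 z [ 0.0009  0.0016 -1.    ] F [ 4.2498  4.4853 -8.4231] M [ 0.8716 -0.7984  0.0511] w 11.083831792142176 q7 0.8829781481434602
```

Emit:
step_arm:
  increments:
    - [0,0,0,0,0,0,0.5]
    - [0,0,0,0,0,0,-0.2]
    - [0,0,0,0,0,0,-0.5]
    - [0,0,0.03,0,0,0,-0.5]
    - [0,0,0.06,0,0,0,-0.5]
    - [0,-0.03,0.08,0,0,-6,-0.5]
    - [0,-0.07,0.08,0,0,-13,-0.5]
    - [0,-0.11,0.08,0,0,-20,-0.5]
    - [0,-0.15,0.08,0,0,-27,-0.5]
    - [0,-0.19,0.08,0,0,-34,-0.5]

```text
t: 8.18
eef_pos: [0.4962, -0.2111, 0.1775]
tool_rot: [0.0, 0.367, 0.93, -0.001]
contact_force: [0.7, 0.0, 0.3]
gripper_width: 0.748
```

Run:
```python
from st import *
jaw()
C,L=shots(4)
import pickle;pickle.dump((C,L),open("s1.pkl","wb"))
save(C["top"],"t6.png",(180,190,260,240),10)
save(C["top"],"t6w.png",(110,140,310,290),4)
save(C["scene"],"s6.png",(250,155,350,215),8)
```

```text
t 8.1833 pos [ 0.4962 -0.2111  0.1775] jaw 0.8185365150819552 z [ 0.0002 -0.0012 -1.    ] F [0.6627 0.005  0.314 ] M [-0.018  -0.0476 -0.0093] w 63.55617221996689 q7 0.8303125442618198
```

View pics/t6.png

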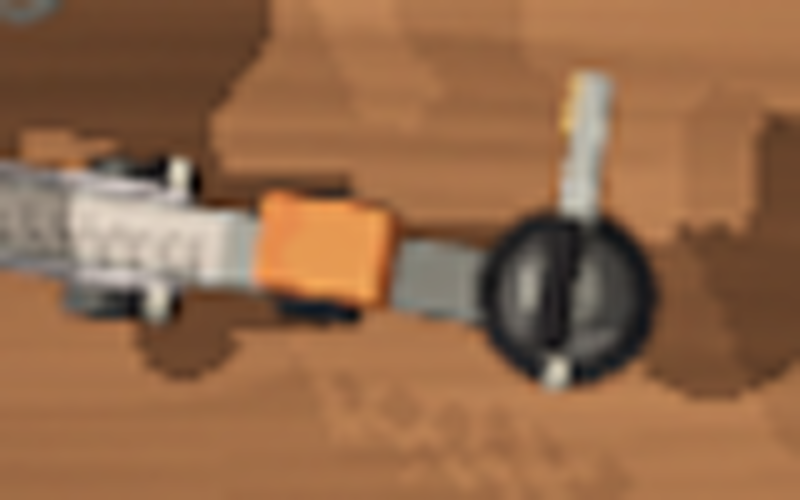

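View pics/s6.png

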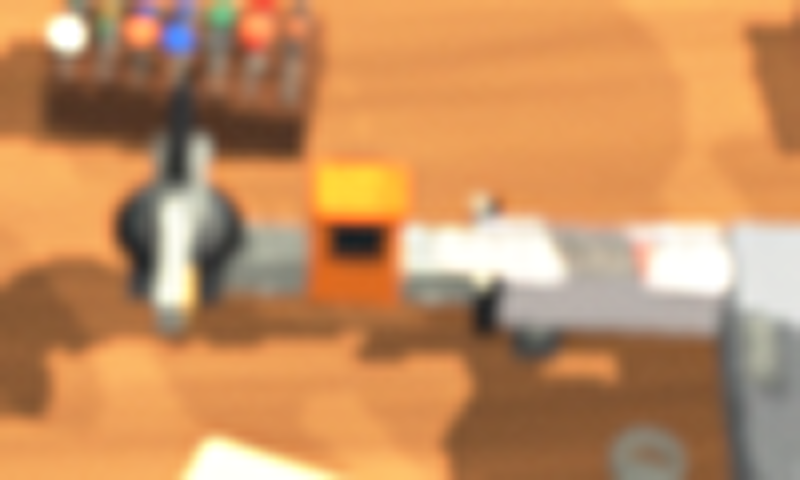

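View pics/t6w.png

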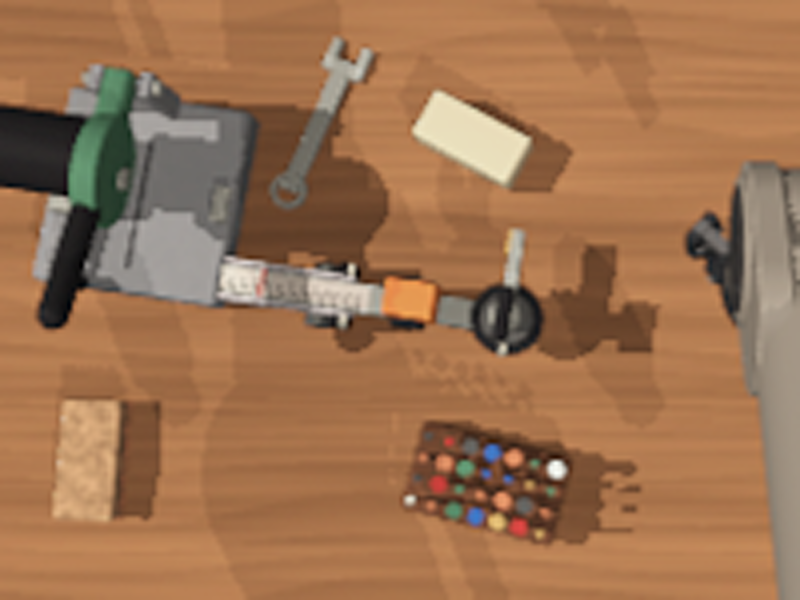

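Run:
```python
from st import *
import pickle;C,L=pickle.load(open("s1.pkl","rb"))
save(C["top"],"t6q.png",(224,194,256,232),18)
c=C["top"]
lab=cv2.cvtColor(c["color"],cv2.COLOR_RGB2LAB).astype(float)
g=c["color"].astype(int)
ch=np.hypot(lab[:,:,1]-128,lab[:,:,2]-128)
P=[]
for r in range(198,212):
    w=np.clip(36-ch[r,232:246],0,None)*(1); w=np.where(ch[r,232:246]<24,30-ch[r,232:246],0)
    u=(w*np.arange(232,246)).sum()/w.sum();P.append(atz(c,(u,r),.077)[:2]);print(r,round(u,2),w.sum().round(),[int(v) for v in ch[r,232:246]])
P=np.array(P);k=np.polyfit(P[1:-1,0],P[1:-1,1],1);print("paddle dir",np.arctan(k[0]))
```

```text
198 239.32 66.0 [33, 33, 33, 33, 35, 34, 16, 6, 8, 23, 35, 35, 35, 34]
199 239.09 65.0 [33, 33, 33, 33, 37, 30, 13, 5, 7, 24, 36, 35, 35, 35]
200 238.84 72.0 [32, 32, 32, 32, 38, 23, 10, 6, 8, 28, 36, 36, 35, 35]
201 238.84 72.0 [33, 33, 32, 33, 39, 23, 10, 6, 8, 30, 35, 34, 35, 34]
202 238.62 75.0 [33, 34, 34, 33, 41, 18, 7, 7, 12, 34, 35, 36, 35, 36]
203 238.47 83.0 [34, 34, 34, 34, 37, 11, 6, 7, 12, 34, 35, 35, 36, 36]
204 238.34 81.0 [33, 33, 33, 34, 29, 9, 6, 6, 17, 36, 36, 35, 36, 36]
205 238.23 77.0 [33, 33, 33, 34, 24, 8, 7, 5, 22, 37, 35, 35, 35, 35]
206 237.69 81.0 [34, 34, 34, 36, 17, 8, 7, 7, 27, 37, 35, 35, 36, 35]
207 237.68 80.0 [35, 34, 35, 36, 17, 8, 7, 8, 32, 37, 36, 36, 36, 36]
208 237.52 93.0 [34, 35, 35, 37, 8, 5, 6, 7, 33, 37, 37, 37, 37, 37]
209 237.45 91.0 [35, 35, 36, 36, 7, 6, 6, 10, 34, 37, 37, 36, 37, 36]
210 237.47 88.0 [35, 34, 30, 26, 8, 7, 6, 10, 33, 37, 37, 36, 37, 37]
211 236.62 147.0 [25, 19, 13, 12, 7, 6, 6, 6, 22, 30, 36, 36, 37, 37]
paddle dir -0.15467181837696142
```

View pics/t6q.png

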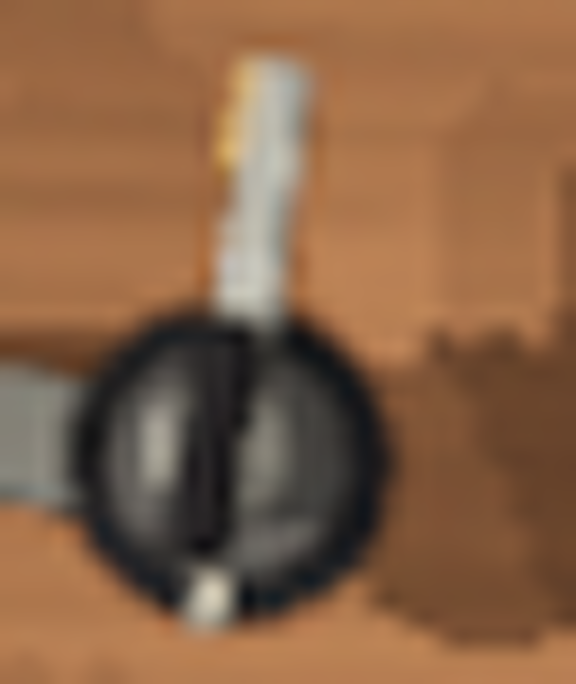

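Emit:
step_arm:
  increments:
    - [0.001,0.034,0,0,0,-7,-0.7]
    - [0.003,0.068,0,0,0,-14,-1]
    - [0.005,0.102,0,0,0,-21,-1]
    - [0.006,0.136,0,0,0,-28,-1]
    - [0.008,0.17,0,0,0,-35,-1]
    - [0.01,0.204,0,0,0,-42,-1]
    - [0.012,0.238,0,0,0,-49,-1]
    - [0.013,0.272,0,0,0,-55.5,-1]
    - [0.013,0.272,0,0,0,-55.5,-1]
    - [0.013,0.272,0,0,0,-55.5,-1]

```text
t: 11.02
eef_pos: [0.5097, 0.0662, 0.1771]
tool_rot: [-0.0, 0.754, 0.657, 0.0]
contact_force: [0.3, -0.9, -0.1]
gripper_width: 1.0
```

```bash
python3 -c "
from st import *
jaw()
c=bot.read_camera('scene');save(c,'s7.png',(250,130,350,205),8)"
```

```text
t 11.0167 pos [0.5097 0.0662 0.1771] jaw -0.13778205309967165 z [ 0.0006  0.0008 -1.    ] F [ 0.2724 -0.9461 -0.0949] M [ 0.0011  0.0048 -0.0249] w 85.03500468785772 q7 -0.6047106377126062
```

View pics/s7.png

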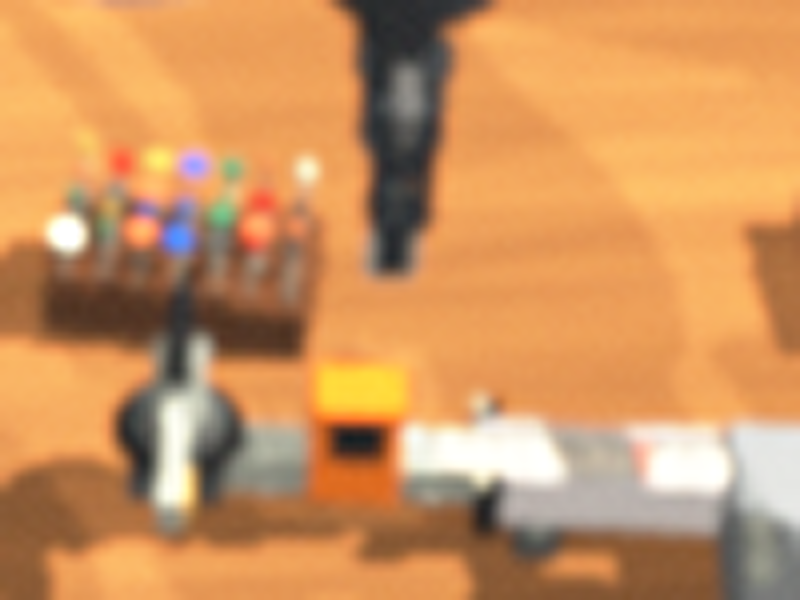

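Emit:
step_arm:
  increments:
    - [0,-0.003,-0.03,0,0,-0.6,-1]
    - [0,-0.003,-0.05,0,0,-0.6,-1]
    - [0,-0.003,-0.05,0,0,-0.6,-1]
    - [0,-0.003,-0.05,0,0,-0.6,-1]

```text
t: 11.4
eef_pos: [0.5091, 0.0586, 0.1262]
tool_rot: [-0.001, 0.76, 0.65, -0.001]
contact_force: [1.3, 0.6, 0.6]
gripper_width: 1.001
```

```bash
python3 -c "
from st import *
jaw()
c=bot.read_camera('scene');save(c,'s8.png',(250,130,350,205),8)
p=bot.get_obs()['eef_pos']
u=np.array([np.cos(.149),-np.sin(.149),0])
for q in (p+u*.048+[0,0,.013],p-u*.048+[0,0,.013]): print(((proj(c,q)-[250,130]+.5)*8-.5))
for q in ([.509,.061,.082],[.511,.0625,.082]):print(((proj(c,q)-[250,130]+.5)*8-.5))
"
```

```text
t 11.4 pos [0.5091 0.0586 0.1262] jaw -0.1555545501585134 z [-0.0026 -0.0006 -1.    ] F [1.3147 0.5946 0.5694] M [ 0.0192 -0.0401  0.0427] w 85.04685850208242 q7 -0.6596235230811863
[358.6788 366.4098]
[360.9181 212.7603]
[355.1148 382.3032]
[359.1247 385.3064]
```

View pics/s8.png

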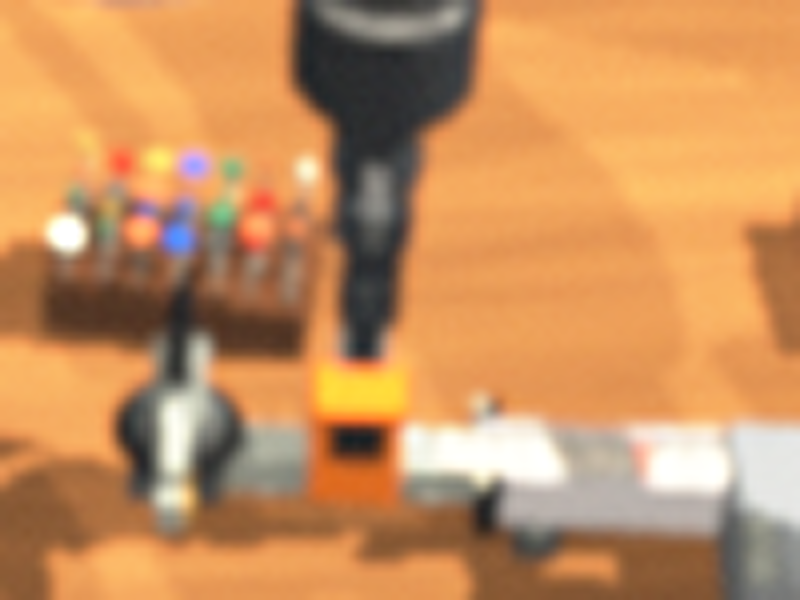

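Emit:
step_arm:
  increments:
    - [0.001,0,-0.025,0,0,0,-1]
    - [0.001,0,-0.05,0,0,0,-1]
    - [0.001,0,-0.07,0,0,0,-1]
    - [0.001,0,-0.082,0,0,0,-1]
    - [0.001,0,-0.082,0,0,0,-1]
    - [0.001,0,-0.082,0,0,0,-1]

```text
t: 11.95
eef_pos: [0.5114, 0.0602, 0.0456]
tool_rot: [0.0, 0.76, 0.651, 0.0]
contact_force: [0.6, -0.8, 0.4]
gripper_width: 1.004
```

```bash
python3 -c "
from st import *
jaw()
c=bot.read_camera('scene');save(c,'s9.png',(250,130,350,205),8)
"
```

```text
t 11.95 pos [0.5114 0.0602 0.0456] jaw -0.15431021231246667 z [ 0.0007  0.0001 -1.    ] F [ 0.6018 -0.838   0.4341] M [0.0058 0.0752 0.0076] w 85.36501536787789 q7 -0.7567871373306428
```

View pics/s9.png

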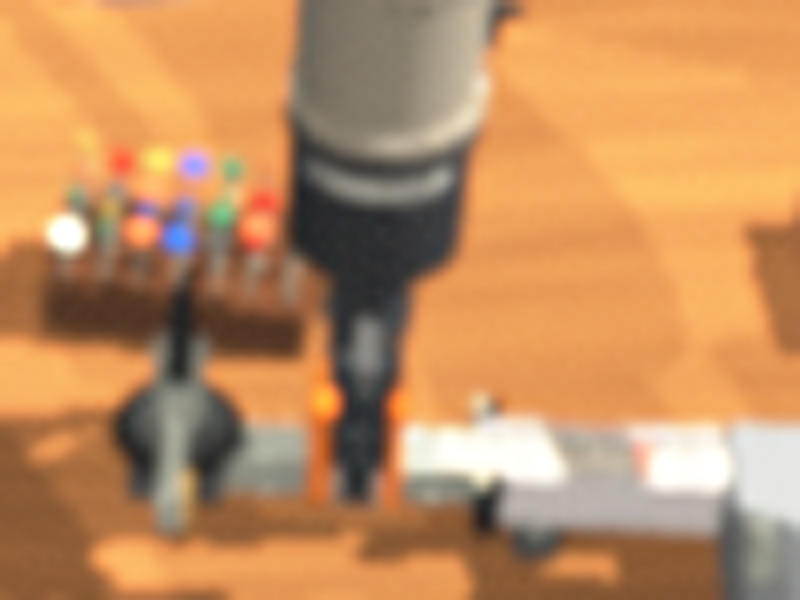

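Emit:
step_arm:
  increments:
    - [0,0,0,0,0,0,-0.4]
    - [0,0,0,0,0,0,0]
    - [0,0,0,0,0,0,0.3]
    - [0,0,0,0,0,0,1]
    - [0,0,0,0,0,0,1]
    - [0,0,0,0,0,0,1]
    - [0,0,0,0,0,0,1]
  force: 35

```text
t: 12.58
eef_pos: [0.5079, 0.0605, 0.0451]
tool_rot: [-0.001, 0.759, 0.651, -0.002]
contact_force: [-8.4, 0.3, 11.7]
gripper_width: 0.407
```

```bash
python3 -c "
from st import *
jaw()
"
```

```text
t 12.5833 pos [0.5079 0.0605 0.0451] jaw -0.15243636560046533 z [-0.0048 -0.0015 -1.    ] F [-8.3792  0.307  11.7403] M [0.3318 2.3415 0.3107] w 34.62100406820986 q7 -0.7571170374388313
```

Emit:
step_arm:
  increments:
    - [-0.001,-0.002,0.001,0,0,0,1]
    - [-0.0025,-0.01,0.001,0,0,0,1]
    - [-0.004,-0.02,0.001,0,0,0,1]
    - [-0.0055,-0.03,0.001,0,0,0,1]
    - [-0.007,-0.04,0.001,0,0,0,1]
    - [-0.0085,-0.05,0.001,0,0,0,1]
    - [-0.01,-0.0593,0.001,0,0,0,1]
    - [-0.01,-0.0593,0.001,0,0,0,1]
    - [-0.01,-0.0593,0.001,0,0,0,1]

```text
t: 13.33
eef_pos: [0.4987, -0.0017, 0.0452]
tool_rot: [-0.0, 0.76, 0.65, -0.002]
contact_force: [-5.8, 0.9, -3.0]
gripper_width: 0.407
```

```bash
python3 -c "
from st import *
jaw()
C,L=shots(4)
save(C['scene'],'s10.png',(250,150,350,210),8)
save(C['top'],'t10.png',(160,180,260,240),8)
import pickle;pickle.dump((C,L),open('s2.pkl','wb'))
for k in sorted({l[:2] for l in L}):
    a=np.array([l[2] for l in L if l[:2]==k]);print(k,len(a),a.mean(0),a.std(0))
C,L=pickle.load(open('s0.pkl','rb'))
save(C['scene'],'s0b.png',(290,165,350,210),13)
save(C['top'],'t0b.png',(165,190,225,235),13)
"
```

```text
t 13.3333 pos [ 0.4987 -0.0017  0.0452] jaw -0.1560617567546167 z [-0.0038 -0.0021 -1.    ] F [-5.8275  0.8687 -2.9898] M [0.2979 1.8544 0.576 ] w 34.57511331558693 q7 -0.6430548910158184
('grip', 'scene') 3 [275.1488 181.2992] [1.3757 0.828 ]
('mouth', 'scene') 3 [308.5824 184.6784] [0.2212 1.0438]
('mouth', 'top') 3 [206.7968 201.7664] [13.5044 16.7514]
('red_line', 'scene') 4 [315.8528 187.872 ] [1.6364 0.7339]
('red_line', 'top') 4 [193.2288 213.2352] [0.8696 0.6623]
('wing', 'scene') 4 [253.7984 167.9904] [0.4748 0.4965]
('wing', 'top') 4 [256.5248 220.7712] [0.6254 1.2391]
```

View pics/s10.png

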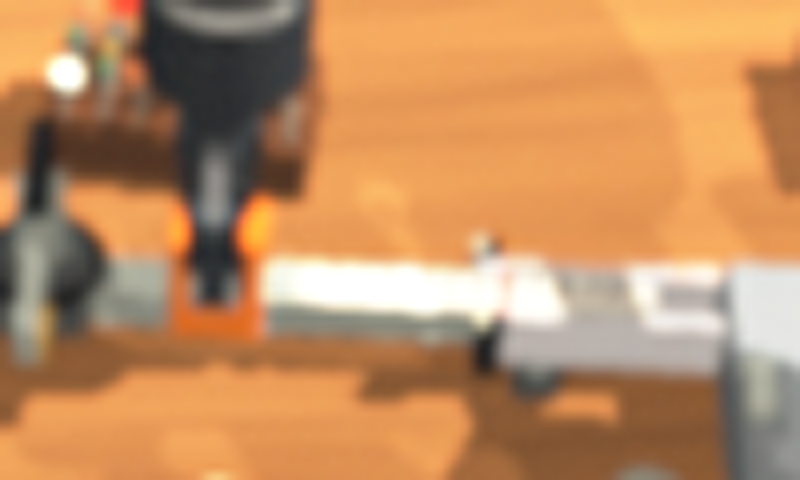

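View pics/t10.png

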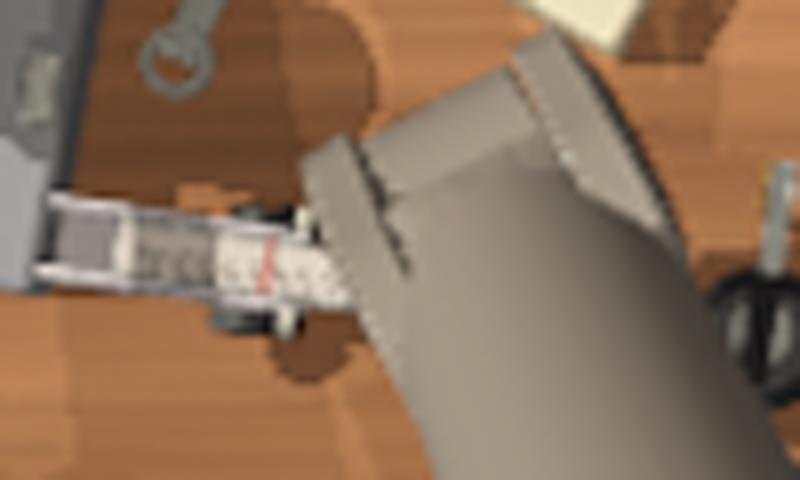

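View pics/t0b.png

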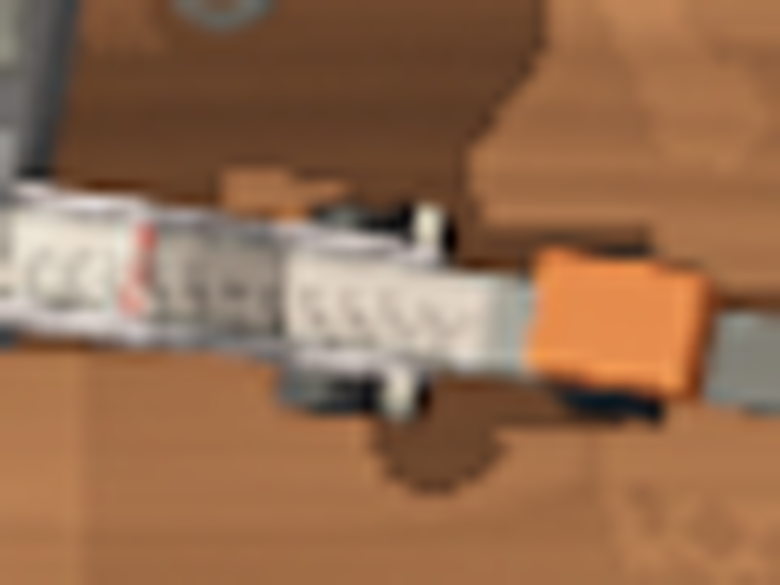

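View pics/s0b.png

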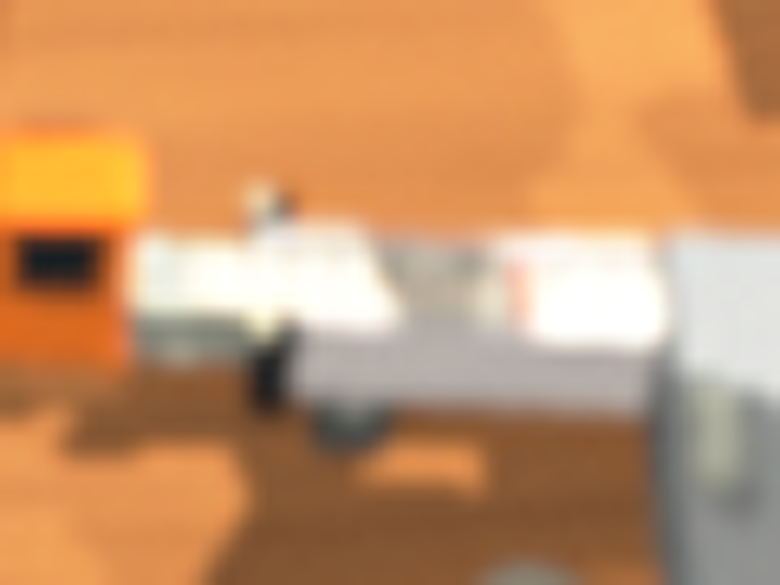

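Run:
```python
import pickle,numpy as np
from h import *
for f in("s0.pkl","s2.pkl"):
    C,L=pickle.load(open(f,"rb"));
    im=C["top"]["color"].astype(int)
    print(f,"top gray cols 190..202 ")
    for r in range(204,224): print(r,im[r,190:203].mean(1).round().astype(int), "r-g", (im[r,172:202,0]-im[r,172:202,1])if f=="s2.pkl" else "")
    im=C["scene"]["color"].astype(int)
    print("scene cols 304..318")
    for r in range(176,200): print(r,im[r,304:319].mean(1).round().astype(int),"r-b",im[r,304:319,0]-im[r,304:319,2], "g-b",im[r,304:319,1]-im[r,304:319,2])
```

```text
s0.pkl top gray cols 190..202 
204 [108  87  68  70  70  70  69  67  67  67  66 100 112] r-g 
205 [ 81  70  59  62  63  55  50  89  85  69  69  80 106] r-g 
206 [ 79  97  74  56  49  35  28 178 157  63  68  70 106] r-g 
207 [124 123  84  46  35  24  57 196 166  29  61  73  84] r-g 
208 [187 195 193 176 157 128  84 172 144   5  55  70  68] r-g 
209 [163 159 157 146 141 162 168 194 153  43  60  67  66] r-g 
210 [196 188 183 183 186 185 172 164 132  88  68  50  55] r-g 
211 [209 208 206 206 207 204 198 195 190 186 180 175 166] r-g 
212 [210 194 200 209 194 200 208 209 208 208 206 207 191] r-g 
213 [210 188 197 210 189 196 209 194 201 210 209 210 187] r-g 
214 [196 190 165 196 191 180 202 189 180 202 196 196 181] r-g 
215 [179 190 178 179 198 186 180 195 185 181 195 200 179] r-g 
216 [141 160 161 157 183 186 183 198 183 191 210 202 177] r-g 
217 [187 197 198 183 176 161 146 148 148 165 198 193 173] r-g 
218 [135 144 150 132 158 191 161 116 106  99 127 128 117] r-g 
219 [ 73  53  56  41 100 197 166  69  73  68  67  67  69] r-g 
220 [ 71  55  41  27 105 178 139  21  62  74  73  73  73] r-g
[... 10935 characters left out ...]
  3  5  8  9  5  5  7  7  6]
196 [ 92  92  92  91  81  63  52  60  80  93  94 101 118 123 115] r-b [84 83 85 83 71 50 36 41 46 39 17  7  7  8  8] g-b [37 36 37 36 31 21 14 17 17 15  8  7  7  7  6]
197 [90 90 91 91 85 78 75 77 81 81 73 78 90 95 86] r-b [83 82 83 81 77 68 61 64 69 54 21  4  4  4  6] g-b [35 36 36 35 33 29 26 28 29 22  9  5  6  6  6]
198 [101 103 101  99  94  89  88  89  90  85  73  71  76  78  79] r-b [95 95 95 90 83 79 78 81 80 62 28 10  6  6 14] g-b [41 40 41 39 36 34 33 36 34 26 12  6  5  5  7]
199 [133 133 131 120 102  92  94  95  95  90  81  77  78  82  92] r-b [128 128 125 113  94  84  84  86  85  71  48  33  30  36  52] g-b [55 54 54 49 41 36 36 38 38 30 19 13 12 14 21]
```

The arm slides freely. Whether the white tabs' middle or their outer edge marks the mouth makes a 4 mm difference. I'll push the arm gently in to its s = 0 end stop as a reference, then draw it out exactly 85 mm.

Emit:
step_arm:
  increments:
    - [0.0015,0.01,0,0,0,0,1]
    - [0.003,0.02,0,0,0,0,1]
    - [0.0045,0.03,0,0,0,0,1]
    - [0.006,0.04,0,0,0,0,1]
    - [0.0075,0.05,0,0,0,0,1]
    - [0.009,0.06,0,0,0,0,1]
    - [0.0095,0.063,0,0,0,0,1]
    - [0.0095,0.063,0,0,0,0,1]
    - [0.0095,0.063,0,0,0,0,1]

```text
t: 16.08
eef_pos: [0.5083, 0.0633, 0.0452]
tool_rot: [-0.001, 0.759, 0.651, -0.002]
contact_force: [-7.4, 1.9, -1.7]
gripper_width: 0.404
```

```bash
python3 -c "
from st import *
jaw()"
```

```text
t 16.0833 pos [0.5083 0.0633 0.0452] jaw -0.15371267254670565 z [-0.0036 -0.0009 -1.    ] F [-7.4418  1.9058 -1.6824] M [0.6265 2.1079 0.4153] w 34.36214634838078 q7 -0.7630415318268067
```

Emit:
step_arm:
  increments:
    - [0.0003,0.002,0,0,0,0,1]
    - [0.0003,0.002,0,0,0,0,1]
    - [0.0003,0.002,0,0,0,0,1]

```text
t: 16.33
eef_pos: [0.5085, 0.0648, 0.0452]
tool_rot: [-0.001, 0.76, 0.65, -0.002]
contact_force: [-6.8, 1.4, -1.5]
gripper_width: 0.406
```

```bash
python3 -c "
from st import *
jaw()"
```

```text
t 16.3333 pos [0.5085 0.0648 0.0452] jaw -0.15432121394657916 z [-0.0037 -0.0013 -1.    ] F [-6.8297  1.4084 -1.4776] M [0.5314 2.0996 0.4557] w 34.533226168713355 q7 -0.766627807617184
```

Emit:
step_arm:
  increments:
    - [0.0003,0.002,0,0,0,0,1]
    - [0.0003,0.002,0,0,0,0,1]
    - [0.0003,0.002,0,0,0,0,1]

```text
t: 16.58
eef_pos: [0.5088, 0.0667, 0.0452]
tool_rot: [-0.001, 0.76, 0.65, -0.002]
contact_force: [-7.3, 1.2, -2.5]
gripper_width: 0.405
```

```bash
python3 -c "
from st import *
jaw()"
```

```text
t 16.5833 pos [0.5088 0.0667 0.0452] jaw -0.15438149569084675 z [-0.0038 -0.0014 -1.    ] F [-7.3342  1.2073 -2.52  ] M [0.4858 2.1162 0.4397] w 34.43348237589126 q7 -0.7701918087791267
```

Emit:
step_arm:
  increments:
    - [0.0003,0.002,0,0,0,0,1]
    - [0.0003,0.002,0,0,0,0,1]
    - [0.0003,0.002,0,0,0,0,1]

```text
t: 16.83
eef_pos: [0.5091, 0.0686, 0.0452]
tool_rot: [-0.001, 0.76, 0.65, -0.002]
contact_force: [-7.1, 1.1, -1.8]
gripper_width: 0.403
```

Emit:
step_arm:
  increments:
    - [0.0003,0.002,0,0,0,0,1]
    - [0.0003,0.002,0,0,0,0,1]
    - [0.0003,0.002,0,0,0,0,1]

```text
t: 17.08
eef_pos: [0.5092, 0.0692, 0.0452]
tool_rot: [-0.0, 0.76, 0.65, -0.003]
contact_force: [-7.9, -2.5, 0.7]
gripper_width: 0.405
```

Emit:
step_arm:
  increments:
    - [0.0002,0.001,0,0,0,0,1]
    - [0.0002,0.001,0,0,0,0,1]
    - [0.0002,0.001,0,0,0,0,1]

```text
t: 17.33
eef_pos: [0.5092, 0.0693, 0.0452]
tool_rot: [0.0, 0.76, 0.65, -0.003]
contact_force: [-9.2, -4.0, 2.5]
gripper_width: 0.41
```

Run:
```python
from st import *
jaw()
c=bot.read_camera("top");im=c["color"].astype(int)
save(c,"t11.png",(165,190,225,235),13)
for r in range(205,216): print(r,im[r,166:182,0]-im[r,166:182,1])
```

```text
t 17.3333 pos [0.5092 0.0693 0.0452] jaw -0.15606049513942558 z [-0.0051 -0.0046 -1.    ] F [-9.1511 -4.0263  2.5259] M [-0.5606  2.457   0.5349] w 34.80964949859912 q7 -0.7790197091886901
205 [ 9 10 11 11 13 13 14 13 13 14 13 11 11 14 13 14]
206 [10  8  7 10 13 13 13 13 13 14 14 12  9 11 14 15]
207 [13 13 12 14 13 12 13 13 13 13 14 13 11  7 13 14]
208 [12 14 14 14 14 13 13 13 13 13 13 13 13  9 12 13]
209 [12 15 14 14 13 13 13 12 14 14 14 14 13 12  9 13]
210 [10 14 13 13 13 12 11 12 13 13 14 14 13 13 10 13]
211 [10 15 15 14 12 23 47 31 12 13 14 14 13 13 11 12]
212 [ 6  8 10 11 10 37 66 26 13 14 13 13 13 13 13 13]
213 [ 9  8  8  8  6 51 61 13  9 14 14 14 13 13 12 14]
214 [ 9  9  9  9  8 14 14 10 11 14 14 13 14 13 13 13]
215 [12 19 16 14 13 12 10 11 12 12 14 14 14 13 13 14]
```

View pics/t11.png

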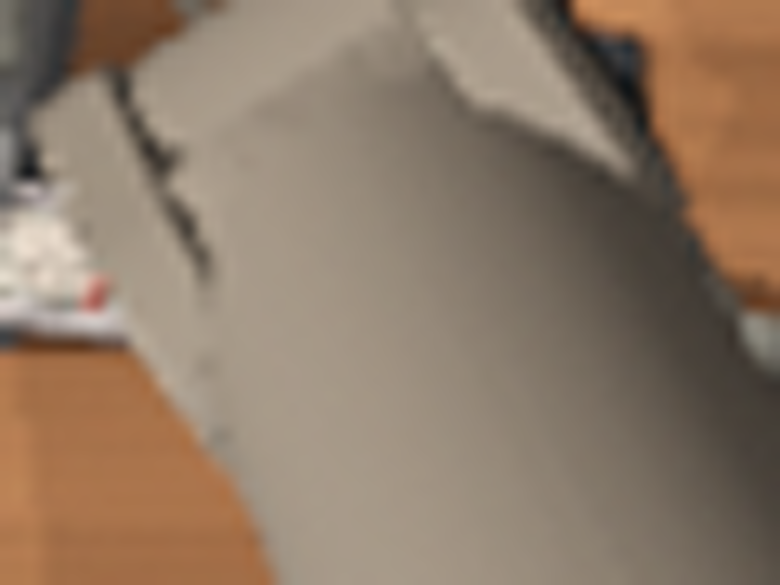

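Emit:
step_arm:
  increments:
    - [-0.0015,-0.01,0,0,0,0,1]
    - [-0.003,-0.02,0,0,0,0,1]
    - [-0.0045,-0.03,0,0,0,0,1]
    - [-0.006,-0.04,0,0,0,0,1]
    - [-0.0075,-0.05,0,0,0,0,1]
    - [-0.009,-0.06,0,0,0,0,1]
    - [-0.0105,-0.07,0,0,0,0,1]
    - [-0.012,-0.08,0,0,0,0,1]
    - [-0.0128,-0.086,0,0,0,0,1]
    - [-0.0128,-0.086,0,0,0,0,1]

```text
t: 18.22
eef_pos: [0.4966, -0.0163, 0.0453]
tool_rot: [-0.0, 0.76, 0.65, -0.002]
contact_force: [-5.6, 0.3, -2.9]
gripper_width: 0.408
```

Emit:
step_arm:
  increments:
    - [0,0,0,0,0,0,1]
    - [0,0,0,0,0,0,1]
    - [0,0,0,0,0,0,1]

```text
t: 18.47
eef_pos: [0.4967, -0.0151, 0.0452]
tool_rot: [-0.001, 0.76, 0.65, -0.002]
contact_force: [-7.0, -0.0, -1.9]
gripper_width: 0.407
```

Run:
```python
from st import *
jaw()
c=bot.read_camera("top");im=c["color"].astype(int)
save(c,"t12.png",(165,190,225,235),13)
for r in range(207,221): print(r,im[r,186:204,0]-im[r,186:204,1])
c=bot.read_camera("scene");save(c,"s12.png",(290,165,350,210),13);save(c,"s12w.png",(220,130,380,250),5);im=c["color"].astype(int)
for r in range(182,192): print(r,im[r,302:318,0]-im[r,302:318,2])
```

```text
t 18.4667 pos [ 0.4967 -0.0151  0.0452] jaw -0.1552081274099264 z [-0.0039 -0.0019 -1.    ] F [-6.9575 -0.0468 -1.9154] M [0.264  1.8987 0.4482] w 34.615882124846436 q7 -0.6153819729214199
207 [20 22 14  7  5  5  2 -1  0  1  3  9  8 12 33 37 42 47]
208 [10 11  9  9 10 10 11 11 10  9  7  9  9  5 31 36 36 36]
209 [ 9 10  8  7  7  7  9  9 10  9 10 10  9 11 32 38 37 37]
210 [12 13 12 13 13 12 12 12 10  8  6 26 39 28 25 32 36 38]
211 [13 15 14 14 14 13 13 13 12 12 11 47 61 20 10  7  5  8]
212 [12 14 15 14 14 14 14 14 14 12 10 51 38 13 12 12 12 10]
213 [11 14 13 13 14 13 14 14 13 12 21 64 37 11 13 14 13 11]
214 [12 14 14 14 15 14 13 14 14 12 27 69 40 12 14 13 14 13]
215 [ 6  9  9 10 13 13 12 14 14 11 43 70 41 11 14 13 14 15]
216 [ 7  7  8  8  9  7  5  9  8  5 54 62 21 12 14 14 13 14]
217 [ 7  8 10  9 10 10 10 10  9  5 42 45 11  5  7  7  9 11]
218 [28  5  7  8  8  9 11  9 10  9 13 13 15 15 11 12 11 10]
219 [27  1  2  3  2  2  3  3  8 10  8  6 29 39 38 38 35 31]
220 [22 -1  0  2  1  2  1 -1  6  9  7 13 33 39 39 39 40 39]
182 [114 121 130 131 132 129 110  64  27  22  38  58  66  66  67  79]
183 [36 55 78 86 82 82 89 63 22 12 15 23 26 29 32 39]
184 [ 1 11 25 33 28 29 60 54 24 18 20 20 18 20 21 21]
185 [ 0  1  7 11  7 11 34 38 16 13 15 10  7 11 15 16]
186 [ 0  0  1  4  3  5 27 32 10  5  6  5  4  6  8  5]
187 [ 0  0  0  3  5  7 25 31 11  5  4  3  3  6  6  3]
188 [ 7  5 13 25 25 27 43 43 20 20 18  9  6  6  5  2]
189 [27 27 27 25 26 30 43 50 40 40 31 18 14 12 12 11]
190 [12 12 13 12 12 12 19 33 37 26 12 15 18 19 17 14]
191 [20 16 17 15 15 14 13 17 20 12  8 12 13 13 13 14]
```

View pics/t12.png

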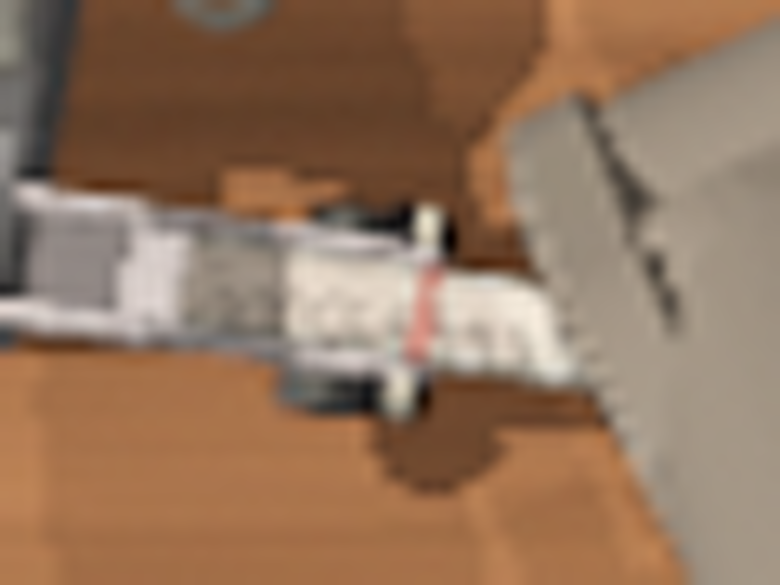

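View pics/s12.png

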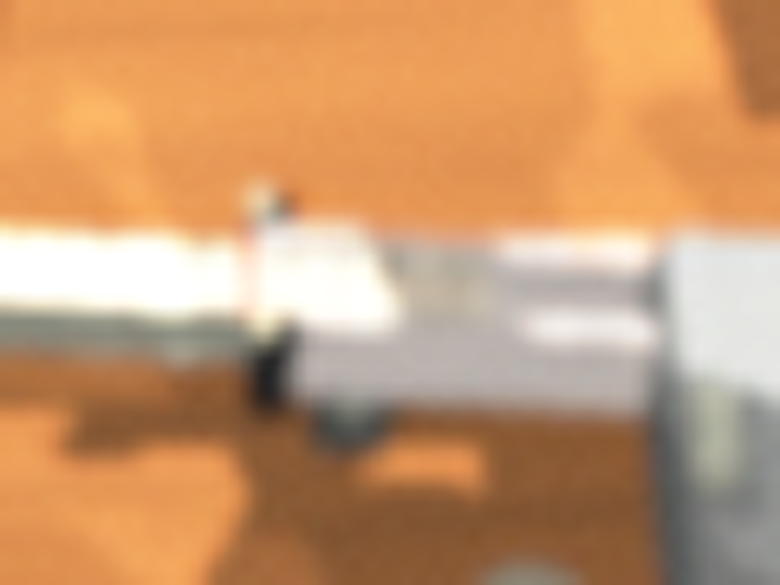

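View pics/s12w.png

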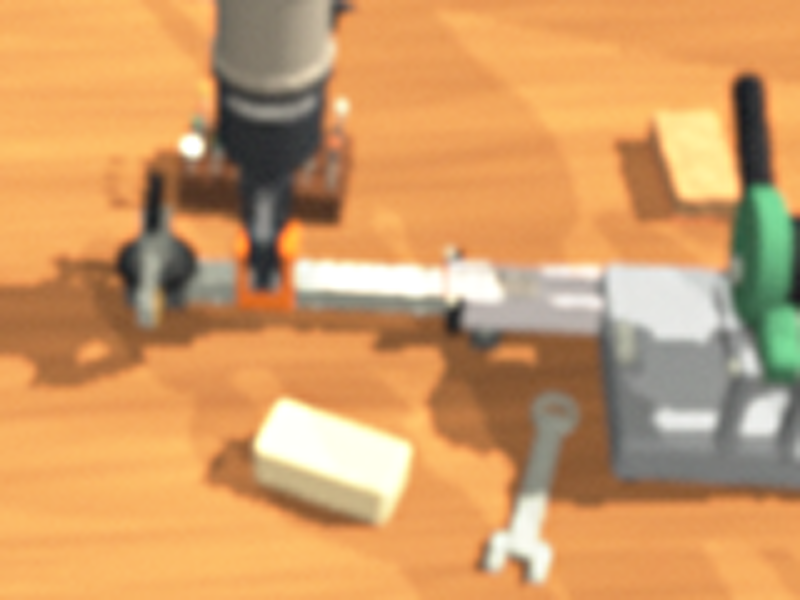

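Run:
```python
from st import *
c=bot.read_camera("top");save(c,"t13.png",(180,160,300,250),6)
jaw()
```

```text
t 18.6167 pos [ 0.4968 -0.015   0.0452] jaw -0.1551415721344877 z [-0.0039 -0.0019 -1.    ] F [-5.5271 -0.5235 -3.0183] M [0.2831 1.9444 0.4952] w 34.76558513850976 q7 -0.6153862015490261
```

View pics/t13.png

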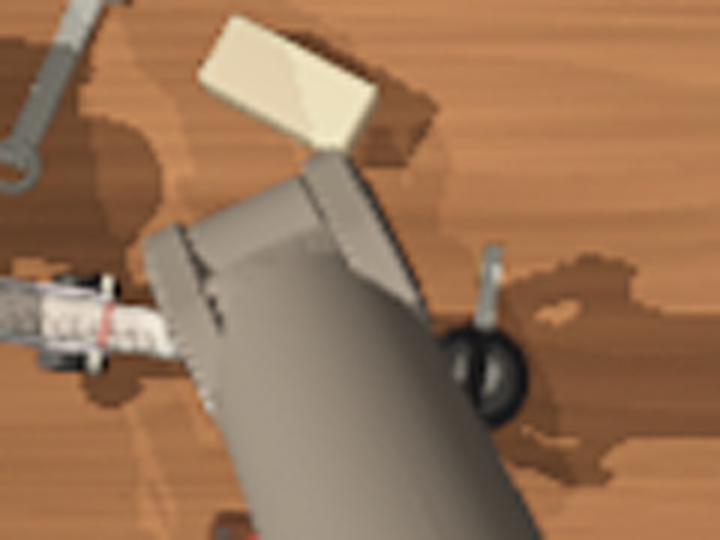

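The paddle still stands square, with its tip at (490,255) and its axis at (485,378). The red line at (107,322) is between the index marks, and the grip is held at 34.7 mm, so the button is fully in.

```bash
python3 -c "
from st import *
bot.hand_in();jaw()"
```

```text
the job is handed in; nothing more can be done
the job is handed in; nothing more can be done
```

The stop is set and the job is handed in, at about 18.6 s of the 51 s allowed. The robot is still holding the orange grip with the lock button squeezed in.

- **Stop turned:** I pinched the wing and turned the stop about 45°. From above, the white line on the collar met the one on the plate. The paddle measured −0.155 rad in the world frame; the saw itself measured −0.147 to −0.15 rad. The paddle is therefore within about half a degree of square, and it looked unchanged after the arm was drawn out.
- **Arm drawn out:** I gripped the orange grip with 35 N and read an opening of about 34.7 mm. That is slightly under the 36 mm given for fully in, and the arm slid freely.
- **Extra move:** The pictures left about 4 mm of doubt over where the mouth is. I first drew the arm out about 62 mm, pushed it gently back in to its end stop (about 4 N), then drew it out about 85 mm by the robot's own position reading. It was steady to about 0.2 mm before hand-in.
- **Red line:** In both camera views it lies at the index marks and the collar's end face. In the top view it sits about 2.6 mm outward of the middle of the white marks and on their outer edge. I take that edge to be the end face.
- **Disagreement:** The trained network's mouth position scattered by 1 to 2 pixels (about 3 to 7 mm), so I relied on the end-stop measurement instead.
- **Other things on the bench:** The bur block, wax block and wrench looked unmoved in the last pictures. The others were not in those close-ups, and the arm went nowhere near them at bench height.

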